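Shut the sticky guard and raise the tester's display

ROBOT

A 6-joint arm with a two-finger parallel gripper is mounted at the origin on the work surface. World frame = base frame: x ahead of the robot, y to its left, z up, the work surface at z = 0. Lengths are in mm, angles in rad, forces in N, time in s.
With the tool pointing down it reaches from about 350 to 775 mm from the base axis. Payload 7.3 kg.
Tool frame: the origin (TCP) lies midway between the tips of the shut fingers; the grasp point (between the pads) lies 19 mm behind it; z points along the fingers, x is the direction in which the jaws open and shut, and the axes are right-handed (so a half turn about z gives the same grasp; the last joint's range is limited). The gripper opens to 92 mm and grips with 3 to 60 N. Pads are 19 mm wide; open, the fingers measure 130 mm over their backs; the gripper's body (75 mm by 190 mm) begins 47 mm behind the grasp point.
Start: joints at [0.998, 0.342, 1.524, -0, 1.275, -0.146], TCP at [217.317, 477.931, 226.741] pointing down, gripper open.
Joint ranges: [-2.53, 2.53], [-0.77, 2.02], [0.04, 2.7], [-1, 4.14], [0.28, 2.66], [-3.11, 3.11]. Speed limits (rad/s): [2.57, 2.57, 3.14, 3.14, 3.14, 3.14].

INTERFACE

Orientations are given as [roll, pitch, yaw] about the fixed x, y, z axes, in that order (R = Rz(yaw) Ry(pitch) Rx(roll)).
In Python, from plant import bot gives the robot as it stands.
- The arm moves only by the shell command python3 -m pendant 'ROWS' [OPENING]. ROWS is JSON, a list of rows, each an object with "linear": the shift along the world's x, y, z in mm, a list of three; "twist": the turn about the world's z in degrees. In form: [{"linear": [x, y, z], "twist": twist}, ...]. A call has 1 to 20 rows; each row is the pose to reach, as a shift and turn from the pose commanded when the call began; what a row does not reach only later rows make up. A row lasts 1/8 s, in which the tool goes at most 62.5 mm and 10.7 degrees, less where a joint would pass 70% of its speed; a pose out of reach is approached as far as the arm can. A call with a gripper value outside its range is refused whole. OPENING is the closure in counts, from 0 (fully open) to 255 (shut), set as the call begins (- or left out, the last holds). The fingers move at their own pace and stop on an object; the grip force is fixed at half the most. Time passes only in rows, so rows that repeat a pose let the fingers close. It gives the time, the measured TCP pose, the force and the opening at its end, in the units of the state.
- bot.get_obs(): the state, without advancing time (a new reading comes with each control period).
- bot.capture(name): name is "scene" or "side" or "wrist"; returns a dict with "frame" (384x512x3 uint8, blue, green, red), "z_map" (384x512 float32, mm along the optical axis (not along the pixel's ray), 0 where there is no reading), "fx", "fy", "cx", "cy" (pixels), "k1" (the pictures are not rectified: a ray, as slopes to the right and down, at radius r is drawn at 1 + k1 r^2 times it, then the intrinsics apply), "rvec" (rotation vector, rad) and "tvec" (3), from world to camera coordinates, as OpenCV has them. Camera axes: x right, y down, z forward; pixel columns grow to the right and rows downward; lengths in mm; the calibration is good to about 2 mm. A picture is of the moment at which its call begins.
- bot.close_job(): hands the job in, once; it reports no verdict.
The state is a dict: "time": time; "joint_positions": joint angles; "dq": joint speeds; "tau": joint torques, N m; "tool_pos": TCP position; "tcp_rot": TCP orientation; "contact_force": force on the tool from outside, world axes, zero at the start; "moment": the same for the moment, N m; "grip_width": finger opening in mm.
Only numpy, scipy, OpenCV 4.12 (cv2) and the standard library are available. Lean on these libraries where they do the work, as an engineer would, in place of code of your own. Each camera call takes 0.05 s, during which the arm holds its last target. There are 200 camera calls.

TASK

Get the bench tester ready for a run: first slide the sticky guard plate fully home over the test bay by pushing its two yellow tabs in turn, a little at each end so that neither end ever gets more than about 15 mm ahead of the other (else it wedges askew and gouges its tracks), until both ends are against their stops. Then raise the folded display by its orange tongue to 60 degrees from flat and let go of it there. Leave the things lying about the bench where they are.

Things in the scene. Friction and masses are not known exactly. Their poses are not given: they have to be found in the camera images.
- tester: Green bench tester fixed to the bench, 365 (x) by 330 mm (y). Origin under it on the bench; x away from the operator, y left, z up. Tester positions below are in this frame, mm. Front to back: green cowl (x -200 to -105, top z 88); open test bay (x -105 to 25); keypad deck with folded display. Nothing at z 90 or more from the cowl's top to the tabs but the loose socket (x below -150).
- guard: Aluminium guard plate, 262 mm wide (y), top at z 68, two yellow tabs. It slides in +x from under the cowl, 55 to 70 mm, to end stops. Loose and sticky in its side tracks: pushed at one end, that end goes forward (2 to 8 N) and the other nearly stays. Its ends must stay level within about 15 mm; with one tab 22 mm ahead it gouges the tracks, and from 29 mm it binds. Origin mid plate, axes as tester's.
- left_tab (a point): Middle of the pushing face (towards the operator, -x) of the guard's left yellow tab, an upright plate 8 mm thick (x), 22 mm wide (y), top at z 115. This point: tester y about +112, z 95; x about -72 to -48 at the start, 0 when this end is home against its stop.
- right_tab (a point): The same point on the right yellow tab: tester y about -112, z 95, x 0 when this end is home. Tabs are 224 mm apart.
- guard_rack (a joint): How far the guard is askew in its tracks, rad: 0 is square, positive when the right tab is ahead (farther in +x) of the left. 0.067 is one tab 15 mm ahead; beyond 0.10 (22 mm) either way it gouges its tracks: a failure.
- display (a joint): Angle of the display, rad: 0 is folded flat on the keypad deck, 1.047 is 60 degrees, 1.9 the end of its travel. Hinged along y at its far edge; the near edge rises, the same way as lifting a laptop lid. The hinge is stiff (7 N at the tongue) and stays where it is left. Slab 100 x 220 x 14 mm.
- display_hinge (a point): Point on the display's hinge axis, midway along it (tester x 155, y 0, z 92); the axis is the tester's y.
- display_grip (a point): Grip point in the orange tongue that sticks out of the middle of the display's near edge: 14 mm thick (y), 24 mm high (z), 40 mm long beyond the edge. Folded, the point is at tester x 28, y 0, z 94; it is 127 mm from the hinge axis and 27 mm out from the edge. Free room on both y sides and down to z 75. The tongue can turn between fingers that pinch it along y.
- socket: Steel socket, 28 mm diameter, 30 mm high, standing on the cowl: leave alone. Origin at its underside.
- spray_can: Aluminium and blue spray can, 56 mm diameter, 150 mm high, on the bench: leave alone. Origin at its underside.
- grease_jar: Grey jar with red cap, 70 mm diameter, 60 mm high, left of the tester: leave alone. Origin at its underside.
- screwdriver: Yellow-handled screwdriver lying right of the tester: leave alone.
- wrench: Steel wrench lying on the right of the bench: leave alone.
- mug: Blue mug, 80 mm diameter, 90 mm high, on the right of the bench: leave alone. Origin at its underside.
- bolt_tray: Blue open tray 120 x 160 x 35 mm on the left of the bench: leave alone. Origin at its underside.

How it is judged:
By the outcome, as a careful person would: the job done as asked, in the order asked, and still so for the second after the job is handed in, with the robot touching nothing.
It also fails if it takes over 64 s, if anything falls off the work surface, if the arm or the gripper's body presses on something with over 40 N, if the wrist force passes 120 N, or if a joint passes its speed limit or range.

## Working session

There is one attempt and no reset: what is moved stays moved. The work goes in short steps, Python scripts to look and compute and a shell command to move; the robot and the scene stay as the last step left them, time stands still between calls to the robot, and variables do not carry over. Pictures are saved under pics/ and viewed, about 8 in all and at most 12, crops included, and the job is handed in when it is done.

```bash
mkdir -p pics
cat > h.py <<'E'
import numpy as np, cv2
from plant import bot
def cap(n): return bot.capture(n)
def pts(c):
    z=c["z_map"]; v,u=np.indices(z.shape)
    xd=(u-c["cx"])/c["fx"]; yd=(v-c["cy"])/c["fy"]
    x,y=xd.copy(),yd.copy()
    for _ in range(8):
        s=1+c["k1"]*(x*x+y*y); x,y=xd/s,yd/s
    P=np.stack([x*z,y*z,z],-1)
    R=cv2.Rodrigues(np.array(c["rvec"],float))[0]; t=np.array(c["tvec"],float).ravel()
    W=(P-t)@R
    W[z<=0]=np.nan
    return W
E
python3 - <<'E'
from h import *
o=bot.get_obs(); print(o)
ims=[]
for n in ("scene","side"):
    c=cap(n); ims.append(c["frame"]); np.save(n+".npy",c,allow_pickle=True)
    cv2.imwrite(f"pics/{n}1.png",c["frame"])
E
```

```text
{'time': 0.0, 'joint_positions': array([ 9.97977869e-01,  3.42693447e-01,  1.52503182e+00, -2.07470060e-05,
        1.27538364e+00, -1.45992942e-01]), 'dq': array([ 0.00066164, -0.00076211,  0.00150248, -0.00052378, -0.00062702,
        0.00095177]), 'tau': array([-2.17952487e-05, -4.31239700e+01, -2.44218493e+01,  7.19089690e-02,
        5.59267402e-02, -9.50873232e-05]), 'tool_pos': array([217.0983151 , 477.55854766, 226.0549882 ]), 'tcp_rot': array([-3.14139170e+00,  1.50301319e-03,  1.14397702e+00]), 'contact_force': array([-0.28993897, -0.14724542, -0.76763078]), 'moment': array([-0.05941421, -0.01513815,  0.01596635]), 'grip_width': 91.90866792007174}
```

View pics/scene1.png

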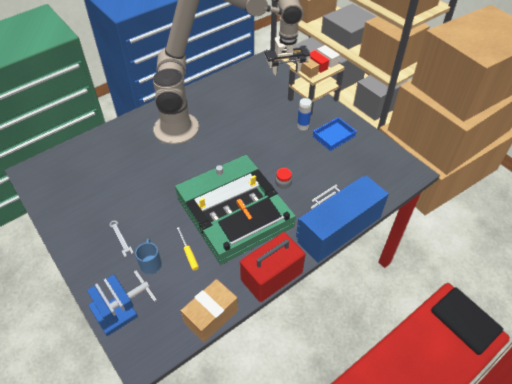

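View pics/side1.png

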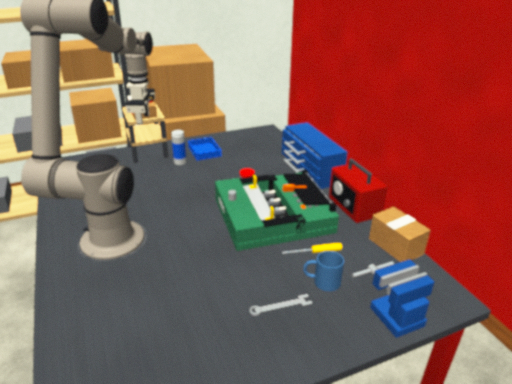

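The scene view shows the tester around (235,205), with yellow tabs near (253,181) and (202,203), the orange tongue near (244,209) and the socket at (220,170). Next I measure them.

Run:
```python
from h import *
for n in ("scene","side"):
    c=np.load(n+".npy",allow_pickle=True).item(); W=pts(c); hsv=cv2.cvtColor(c["frame"],cv2.COLOR_BGR2HSV)
    H,S,V=[hsv[...,i].astype(int) for i in range(3)]
    z=W[...,2]
    for nm,m in dict(yellow=(H>=22)&(H<=33)&(S>140)&(V>120)&(z>60)&(z<150),orange=(H>=5)&(H<=18)&(S>170)&(V>120)&(z>70)&(z<150),green=(H>60)&(H<90)&(S>100)&(z>15)&(z<100)).items():
        k,l,st,ce=cv2.connectedComponentsWithStats(m.astype(np.uint8))
        for i in range(1,k):
            if st[i,4]<6: continue
            P=W[l==i]; print(n,nm,st[i],np.median(P,0).round(1),P.min(0).round(),P.max(0).round())
            if nm=="green" and st[i,4]>500:
                Q=P[:,:2].astype(np.float32); print("  rect",cv2.minAreaRect(Q))
```

```text
scene yellow [249 175   7  11  48] [546.6  37.1  95.5] [515.  26.  71.] [553.  67. 122.]
scene yellow [198 199   7   9  40] [ 516.8 -186.3   91.2] [ 497. -197.   70.] [ 522. -175.  117.]
scene orange [237 199  15  20  89] [647.2 -84.8 117.1] [607. -93. 103.] [695. -74. 129.]
scene green [ 176  155   81   47 1333] [441.1 -77.1  89.4] [ 375. -230.   72.] [501. 107.  99.]
  rect ((438.01849365234375, -62.242340087890625), (331.7202453613281, 98.2906723022461), 84.21880340576172)
scene green [258 187  10  14  43] [583.9  61.1  36.8] [550.   8.  26.] [633.  70.  82.]
scene green [270 195  25  27 219] [700.4  57.   76.7] [644.  31.  53.] [773.  80.  86.]
scene green [247 202   9   5  13] [621.3 -31.4  74.4] [617. -51.  69.] [630. -11.  85.]
scene green [232 209   7   5  10] [615.3 -96.6  76.6] [ 609. -111.   70.] [618. -87.  84.]
scene green [203 215  26  40 469] [ 665.6 -224.5   76.2] [ 599. -259.   41.] [ 738. -133.  100.]
scene green [230 219  55  30 208] [747.2 -96.1  75. ] [ 727. -211.   55.] [765.  24.  85.]
scene green [279 225  10   7  26] [764.2  18.   33.8] [758.  -3.  21.] [771.
[... 737 characters left out ...]
9.] [701.  -4. 128.]
side orange [301 204   5   5  18] [ 645.5 -164.3   76.1] [ 633. -193.   72.] [ 655. -149.  106.]
side orange [392 207   6   3   7] [ 915.6 -320.4  103.3] [ 909. -337.  101.] [ 921. -319.  105.]
side orange [379 209   9   4   9] [ 864.4 -322.   100.8] [ 848. -329.   97.] [ 890. -316.  105.]
side orange [426 227   4  11  15] [ 938.4 -471.9   93.7] [ 932. -475.   73.] [ 941. -454.  103.]
side green [ 216  175  123   73 3981] [ 487.8 -207.9   74.2] [ 374. -261.   15.] [735. 194. 100.]
  rect ((574.27587890625, -28.296585083007812), (435.59210205078125, 362.0082092285156), 84.3761215209961)
side green [258 180  12  11  98] [595.   61.4  57.9] [569.  41.  28.] [612.  71.  83.]
```

```bash
python3 -m pendant '[{"linear":[12,-20,10],"twist":2},{"linear":[35,-60,20],"twist":4},{"linear":[60,-110,30],"twist":6},{"linear":[85,-160,40],"twist":8},{"linear":[112,-210,50],"twist":10},{"linear":[140,-260,60],"twist":12},{"linear":[167,-310,70],"twist":14},{"linear":[195,-360,80],"twist":16},{"linear":[222,-410,80],"twist":18},{"linear":[248,-460,80],"twist":18.7},{"linear":[272,-505,80],"twist":18.7},{"linear":[290,-535,80],"twist":18.7},{"linear":[300,-550,80],"twist":18.7},{"linear":[300,-550,80],"twist":18.7},{"linear":[300,-550,80],"twist":18.7}]' 255
python3 - <<'E'
from h import *
c=cap("wrist"); np.save("w1.npy",c,allow_pickle=True); cv2.imwrite("pics/w1.png",c["frame"])
o=bot.get_obs(); print(o["time"],o["tool_pos"],o["tcp_rot"],o["contact_force"],o["grip_width"])
R=cv2.Rodrigues(np.array(c["rvec"],float))[0]; print(-R.T@np.ravel(c["tvec"]))
E
```

```text
time: 1.98
tool_pos: [516.8, -70.9, 306.8]
tcp_rot: [-3.141, -0.001, 1.471]
contact_force: [-0.4, -0.3, 0.8]
grip_width: 0.4
2.025 [516.83384947 -70.78326808 306.95117155] [-3.14152006e+00 -4.25341373e-04  1.47179260e+00] [-0.4524402  -0.38221296 -0.43365013] 0.3540037922278787
[442.92585284 -63.35896768 465.14283404]
```

View pics/w1.png

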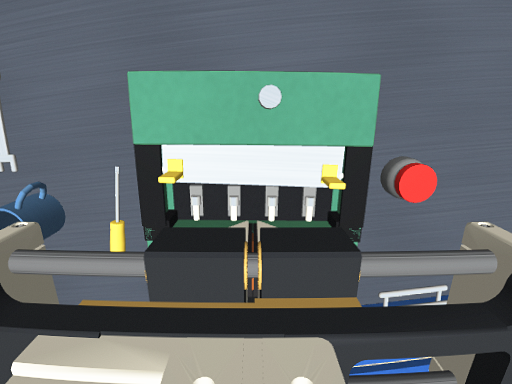

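The wrist view shows the cowl (130–378, 73–145), the right tab's top at (171,177), the left tab's top at (334,183) and the socket at (270,97).

```bash
cat >> h.py <<'E'
def hsvm(c):
    h=cv2.cvtColor(c["frame"],cv2.COLOR_BGR2HSV).astype(int); return h[...,0],h[...,1],h[...,2]
def tabs(c,T=None):
    W=pts(c);H,S,V=hsvm(c);z=W[...,2]
    m=(H>=20)&(H<=34)&(S>130)&(V>110)&(z>60)&(z<130)
    k,l,st,ce=cv2.connectedComponentsWithStats(m.astype(np.uint8))
    for i in range(1,k):
        if st[i,4]<25: continue
        P=W[l==i]
        if T is not None: P=np.c_[(P[:,:2]-T[:2])@np.array([[np.cos(T[2]),-np.sin(T[2])],[np.sin(T[2]),np.cos(T[2])]]),P[:,2]]
        t=P[P[:,2]>110]; f=P[(P[:,2]>78)&(P[:,2]<106)]
        print("tab",st[i],"top n",len(t),*(q.round(1) for q in np.percentile(t,[5,50,95],axis=0)),"face med",len(f),np.median(f,0).round(1))
E
python3 - <<'E'
from h import *
c=np.load("w1.npy",allow_pickle=True).item(); W=pts(c);H,S,V=hsvm(c)
v,u=np.indices(H.shape)
g=(H>60)&(H<90)&(S>80)&(v<150)&(W[...,2]>80)&(W[...,2]<96)
P=W[g]; r=cv2.minAreaRect(P[:,:2].astype(np.float32)); print("cowl",r,np.median(P[:,2]))
# edges by line fits
def edge(axis):
    out=[]
    for k in (range(150,360,5) if axis=='x' else range(80,140,3)):
        idx=np.where(g[:,k])[0] if axis=='x' else np.where(g[k])[0]
        if len(idx)<10: continue
        a,b=idx[0],idx[-1]
        out.append((W[a,k,:2],W[b,k,:2]) if axis=='x' else (W[k,a,:2],W[k,b,:2]))
    return np.array(out)
for ax in 'xy':
    e=edge(ax)
    for j in (0,1):
        vx,vy,x,y=cv2.fitLine(e[:,j].astype(np.float32),cv2.DIST_HUBER,0,.01,.01).ravel(); print(ax,j,np.degrees(np.arctan2(vy,vx)),x,y)
th=np.radians(r[2]-90); print(th)
cx,cy=r[0]; T=(cx+152.5*np.cos(th),cy+152.5*np.sin(th),th); print(T)
tabs(c,T); tabs(c)
b=(W[...,2]>108)&(W[...,2]<130)&(v<150); print("socket",np.median(W[b],0))
E
```

```text
cowl ((436.8619689941406, -61.05110168457031), (328.70709228515625, 99.81427764892578), 83.84927368164062) 88.34101648913338
x 0 83.8001 386.57196 -69.91575
x 1 83.60372 477.4208 -86.65141
y 0 -6.290635 409.08344 -222.04843
y 1 -6.401429 445.79028 102.204254
-0.10735042564444004
(np.float64(588.4840988526166), np.float64(-77.39061627893443), np.float64(-0.10735042564444004))
tab [158 160  25  23 200] top n 49 [ -69.7 -121.2  111. ] [ -68.5 -110.7  113.8] [ -61.8 -102.9  115.5] face med 98 [ -69.3 -109.4   92.2]
tab [321 165  25  25 207] top n 58 [-63.3  99.6 111.1] [-62.  107.8 114.1] [-55.3 119.5 115.7] face med 78 [-63.  106.5  91.6]
tab [158 160  25  23 200] top n 49 [ 506.4 -190.5  111. ] [ 508.5 -180.4  113.8] [ 515.3 -172.6  115.5] face med 98 [ 508.2 -178.8   92.2]
tab [321 165  25  25 207] top n 58 [536.7  27.9 111.1] [539.   36.1 114.1] [545.8  47.9 115.7] face med 78 [537.7  35.3  91.6]
socket [422.50427448 -40.01846628 118.21515662]
```

```bash
python3 -m pendant '[{"linear":[-10,-35,-15],"twist":-0.5},{"linear":[-22,-75,-50],"twist":-0.5},{"linear":[-30,-103,-95],"twist":-0.5},{"linear":[-30.4,-106,-140],"twist":-0.5},{"linear":[-30.4,-106,-180],"twist":-0.5},{"linear":[-30.4,-106,-204],"twist":-0.5},{"linear":[-30.4,-106,-211],"twist":-0.5},{"linear":[-30.4,-106,-211],"twist":-0.5}]' 255
python3 -m pendant '[{"linear":[3,-0.3,0],"twist":0},{"linear":[6,-0.7,0],"twist":0},{"linear":[9,-1,0],"twist":0},{"linear":[12,-1.3,0],"twist":0},{"linear":[15,-1.6,0],"twist":0},{"linear":[18,-2,0],"twist":0},{"linear":[18,-2,0],"twist":0}]' 255
python3 - <<'E'
from h import *
T=(588.5,-77.4,-.109)
c=cap("wrist"); cv2.imwrite("pics/w2.png",c["frame"]); tabs(c,T)
E
```

```text
time: 3.02
tool_pos: [487.2, -177.6, 96.3]
tcp_rot: [3.141, 0.0, 1.463]
contact_force: [0.5, -0.8, 0.3]
grip_width: 0.1
time: 3.9
tool_pos: [504.6, -179.7, 95.5]
tcp_rot: [-3.14, -0.001, 1.462]
contact_force: [-1.8, 1.8, -0.6]
grip_width: 0.6Traceback (most recent call last):
  File "<stdin>", line 3, in <module>
  File "h.py", line 26, in tabs
    print("tab",st[i],"top n",len(t),*(q.round(1) for q in np.percentile(t,[5,50,95],axis=0)),"face med",len(f),np.median(f,0).round(1))
                                                           ~~~~~~~~~~~~~^^^^^^^^^^^^^^^^^^^^
    return _quantile_unchecked(
        a, q, axis, out, overwrite_input, method, keepdims, weights)
    return _ureduce(a,
                    func=_quantile_ureduce_func,
    ...<5 lines>...
                    overwrite_input=overwrite_input,
                    method=method)
    r = func(a, **kwargs)
    result = _quantile(arr,
                       quantiles=q,
    ...<2 lines>...
                       out=out,
                       weights=wgt)
    slices_having_nans = np.isnan(arr[-1, ...])
                                  ~~~^^^^^^^^^
IndexError: index -1 is out of bounds for axis 0 with size 0
```

View pics/w2.png

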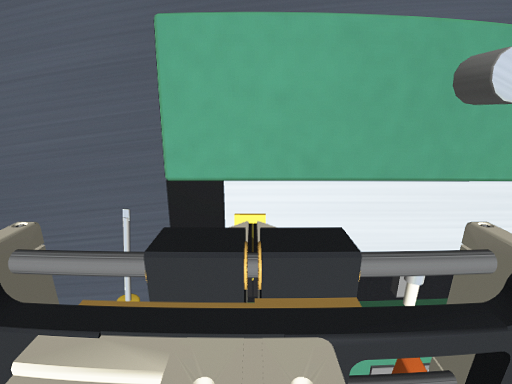

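The tab's yellow shows at (250,218), just past the fingertips. I check its depth.

Run:
```python
from h import *
T=(588.5,-77.4,-.109)
def loc(P): return np.c_[(P[:,:2]-T[:2])@np.array([[np.cos(T[2]),-np.sin(T[2])],[np.sin(T[2]),np.cos(T[2])]]),P[:,2]]
c=cap("wrist"); W=pts(c);H,S,V=hsvm(c)
m=(H>=20)&(H<=34)&(S>130)&(V>110)
m[:200]=0;m[232:]=0;m[:,:225]=0;m[:,280:]=0
P=loc(W[m]);print(len(P));
for r in range(210,226):
    q=m[r]; 
    if q.sum(): print(r,np.where(q)[0][[0,-1]],loc(W[r][q]).mean(0).round(1))
for r in range(212,240,2): print(r,loc(W[r,244:258:3]).round(0).tolist())
s=cap("scene"); H,S,V=hsvm(s); W=pts(s); v,u=np.indices(H.shape)
m=(H>=20)&(H<=34)&(S>130)&(V>110)&(W[...,2]>60)&(W[...,2]<130)
for a in (m&(u<230),m&(u>230)&(u<270)): P=loc(W[a]); print(len(P),np.median(P,0),np.mean(u[a]),np.mean(v[a]))
o=bot.get_obs();print(o["tool_pos"],o["contact_force"])
```

```text
261
214 [235 264] [ -80.1 -112.6   71.3]
215 [235 264] [ -79.7 -112.6   72.3]
216 [235 264] [ -79.  -112.6   72.3]
217 [235 264] [ -78.3 -112.6   72.4]
218 [235 264] [ -77.4 -112.6   72.2]
219 [235 264] [ -76.7 -112.6   72.2]
220 [235 264] [ -77.2 -112.6   75.4]
221 [235 264] [ -76.2 -113.4   74.7]
222 [235 264] [ -75.8 -114.4   75.6]
223 [235 256] [ -81.1 -114.1   90.7]
224 [235 235] [ -73.1 -122.8   72.5]
212 [[-81.0, -117.0, 69.0], [-81.0, -114.0, 69.0], [-81.0, -112.0, 68.0], [-80.0, -110.0, 68.0], [-80.0, -108.0, 68.0]]
214 [[-80.0, -116.0, 72.0], [-80.0, -114.0, 72.0], [-80.0, -112.0, 72.0], [-80.0, -110.0, 71.0], [-80.0, -108.0, 72.0]]
216 [[-79.0, -116.0, 72.0], [-79.0, -114.0, 72.0], [-79.0, -112.0, 73.0], [-79.0, -110.0, 72.0], [-79.0, -108.0, 72.0]]
218 [[-77.0, -116.0, 72.0], [-77.0, -114.0, 72.0], [-77.0, -112.0, 72.0], [-77.0, -110.0, 72.0], [-78.0, -108.0, 72.0]]
220 [[-76.0, -116.0, 72.0], [-85.0, -114.0, 96.0], [-76.0, -112.0, 72.0], [-76.0, -110.0, 73.0], [-76.0, -108.0, 73.0]]
222 [[-85.0, -116.0, 100.0], [-85.0, -114.0, 98.0], [-75.0, -112.0, 73.0], [-75.0, -110.0
[... 569 characters left out ...]
-114.0, 113.0], [-84.0, -112.0, 111.0], [-83.0, -110.0, 109.0], [-84.0, -109.0, 111.0]]
234 [[-111.0, -113.0, 174.0], [-85.0, -113.0, 117.0], [-84.0, -112.0, 113.0], [-83.0, -110.0, 112.0], [-83.0, -109.0, 113.0]]
236 [[-110.0, -113.0, 173.0], [-85.0, -113.0, 120.0], [-83.0, -112.0, 115.0], [-84.0, -110.0, 116.0], [-83.0, -109.0, 116.0]]
238 [[-110.0, -113.0, 176.0], [-85.0, -113.0, 121.0], [-83.0, -112.0, 118.0], [-83.0, -110.0, 118.0], [-84.0, -109.0, 119.0]]
47 [ -55.14366064 -113.89100302   93.70325239] 202.4255319148936 203.74468085106383
51 [-54.13819678 111.09104478  90.35570866] 253.0 180.11764705882354
[ 504.62333044 -179.77979133   95.48409086] [-2.04895902  1.39820655 -1.23555865]
```

```bash
cat >> h.py <<'E'
T=(588.5,-77.4,-.109)
def loc(P): return np.c_[(P[:,:2]-T[:2])@np.array([[np.cos(T[2]),-np.sin(T[2])],[np.sin(T[2]),np.cos(T[2])]]),P[:,2]]
def foot(c):
    W=pts(c);H,S,V=hsvm(c); L=loc(W.reshape(-1,3)).reshape(W.shape)
    m=(H>=20)&(H<=34)&(S>130)&(V>110)&(abs(abs(L[...,1])-112)<14)&(abs(L[...,0]+30)<60)&(L[...,2]>60)&(L[...,2]<85)
    for s,n in ((-1,"R"),(1,"L")):
        k=m&(L[...,1]*s>0); 
        if k.sum()<5: print(n,"foot unseen",k.sum()); continue
        P=L[k]; print(n,k.sum(),"foot edge x",np.percentile(P[:,0],3).round(1))
E
python3 - <<'E'
from h import *
c=np.load("w1.npy",allow_pickle=True).item(); foot(c)
foot(cap("wrist"))
E
```

```text
R 77 foot edge x -85.4
L 76 foot edge x -79.1
R 242 foot edge x -80.3
L foot unseen 0
```

```bash
python3 -m pendant '[{"linear":[3,-0.3,0],"twist":0},{"linear":[6,-0.6,0],"twist":0},{"linear":[9,-1,0],"twist":0},{"linear":[9.9,-1.1,0],"twist":0},{"linear":[9.9,-1.1,0],"twist":0},{"linear":[0,0,0],"twist":0},{"linear":[-9.9,1.1,0],"twist":0},{"linear":[-7.5,25,0],"twist":0},{"linear":[-3.5,65,0],"twist":0},{"linear":[1.3,110,0],"twist":0},{"linear":[6.5,155,0],"twist":0},{"linear":[11.5,198,0],"twist":0},{"linear":[14.3,221.8,0],"twist":0},{"linear":[14.3,221.8,0],"twist":0},{"linear":[18,221.5,0],"twist":0},{"linear":[22.2,220.9,0],"twist":0},{"linear":[25,220.6,0],"twist":0},{"linear":[27.2,220.3,0],"twist":0},{"linear":[27.2,220.3,0],"twist":0}]' 255
python3 - <<'E'
from h import *
foot(cap("wrist")); o=bot.get_obs(); print(loc(o["tool_pos"][None]).round(1),o["contact_force"])
s=cap("scene"); L=loc(pts(s).reshape(-1,3)).reshape(384,512,3);H,S,V=hsvm(s)
m=(H>=20)&(H<=34)&(S>130)&(V>110)&(L[...,2]>60)&(L[...,2]<130)&(abs(abs(L[...,1])-112)<20)&(abs(L[...,0]+30)<70)
for s in (-1,1): print(s,np.median(L[m&(L[...,1]*s>0)],0))
E
```

```text
time: 6.48
tool_pos: [531.1, 39.5, 95.5]
tcp_rot: [-3.139, 0.001, 1.461]
contact_force: [-3.8, -2.8, 1.7]
grip_width: 0.3
R foot unseen 0
L 236 foot edge x -77.7
[[-69.8 110.   95.5]] [-4.47961804 -3.04536394  1.91851361]
-1 [ -44.25213981 -111.27808622   90.16823641]
1 [-52.22719081 111.801337    96.50959681]
```

```bash
python3 -m pendant '[{"linear":[5,-0.5,0],"twist":0},{"linear":[9.9,-1.1,0],"twist":0},{"linear":[13.9,-1.5,0],"twist":0},{"linear":[16.9,-1.9,0],"twist":0},{"linear":[16.9,-1.9,0],"twist":0},{"linear":[7,-0.8,0],"twist":0},{"linear":[-4,0.4,0],"twist":0},{"linear":[-6.7,-24.4,0],"twist":0},{"linear":[-11.1,-64.2,0],"twist":0},{"linear":[-16,-108.9,0],"twist":0},{"linear":[-20.9,-153.6,0],"twist":0},{"linear":[-25.6,-196.4,0],"twist":0},{"linear":[-28.2,-220.2,0],"twist":0},{"linear":[-28.2,-220.2,0],"twist":0},{"linear":[-21.2,-221,0],"twist":0},{"linear":[-15.3,-221.7,0],"twist":0},{"linear":[-10.3,-222.2,0],"twist":0},{"linear":[-5.3,-222.7,0],"twist":0},{"linear":[0.6,-223.4,0],"twist":0},{"linear":[0.6,-223.4,0],"twist":0}]' 255
cat >> h.py <<'E'
def chk():
    foot(cap("wrist")); o=bot.get_obs(); print(o["time"],loc(o["tool_pos"][None]).round(1),o["contact_force"])
    s=cap("scene"); L=loc(pts(s).reshape(-1,3)).reshape(384,512,3);H,S,V=hsvm(s)
    m=(H>=20)&(H<=34)&(S>130)&(V>110)&(L[...,2]>60)&(L[...,2]<130)&(abs(abs(L[...,1])-112)<20)&(abs(L[...,0]+30)<70)
    for s in (-1,1): print(s,(np.median(L[m&(L[...,1]*s>0)],0)-[10,0,0]).round(1))
E
python3 -c "from h import *; chk()"
```

```text
time: 9.07
tool_pos: [533.2, -182.0, 95.5]
tcp_rot: [-3.141, -0.0, 1.463]
contact_force: [-0.2, 0.9, -0.1]
grip_width: 0.3
R 238 foot edge x -51.4
L foot unseen 0
9.125 [[ -43.4 -110.4   95.7]] [ 0.14245896 -0.17630289  0.17004711]
-1 [ -34.7 -110.8   95.7]
1 [-43.2 113.   96. ]
```

```bash
python3 -m pendant '[{"linear":[-9.9,1.1,0],"twist":0},{"linear":[-17.9,2,0],"twist":0},{"linear":[-15.2,26.8,0],"twist":0},{"linear":[-10.8,66.6,0],"twist":0},{"linear":[-5.9,111.3,0],"twist":0},{"linear":[-1,156,0],"twist":0},{"linear":[3.7,198.8,0],"twist":0},{"linear":[6.3,222.6,0],"twist":0},{"linear":[6.3,222.6,0],"twist":0},{"linear":[12.3,222,0],"twist":0},{"linear":[18.2,221.3,0],"twist":0},{"linear":[23.2,220.8,0],"twist":0},{"linear":[28.2,220.2,0],"twist":0},{"linear":[33.1,219.7,0],"twist":0},{"linear":[33.1,219.7,0],"twist":0}]' 255
python3 -c "from h import *; chk()"
python3 -m pendant '[{"linear":[-8,0.9,0],"twist":0},{"linear":[-16.9,1.9,0],"twist":0},{"linear":[-19.6,-23,0],"twist":0},{"linear":[-24,-62.8,0],"twist":0},{"linear":[-28.9,-107.5,0],"twist":0},{"linear":[-33.8,-152.2,0],"twist":0},{"linear":[-38.5,-194.9,0],"twist":0},{"linear":[-41.1,-218.8,0],"twist":0},{"linear":[-41.1,-218.8,0],"twist":0},{"linear":[-34.1,-219.6,0],"twist":0},{"linear":[-28.2,-220.2,0],"twist":0},{"linear":[-23.2,-220.8,0],"twist":0},{"linear":[-19.2,-221.2,0],"twist":0},{"linear":[-15.3,-221.7,0],"twist":0},{"linear":[-15.3,-221.7,0],"twist":0}]' 255
python3 -c "from h import *; chk()"
```

```text
time: 11.05
tool_pos: [565.5, 35.2, 95.4]
tcp_rot: [-3.14, 0.0, 1.46]
contact_force: [-0.8, -0.4, -0.8]
grip_width: 0.4
R foot unseen 0
L 246 foot edge x -42.9
11.1 [[-34.8 109.7  95.5]] [-1.64849297 -1.82163128 -0.09122811]
-1 [ -33.6 -112.    92.7]
1 [-26.3 110.9  96. ]
time: 13.02
tool_pos: [550.5, -183.4, 95.4]
tcp_rot: [-3.14, -0.001, 1.464]
contact_force: [-1.3, 2.4, -0.4]
grip_width: 0.4
R 231 foot edge x -34.0
L foot unseen 0
13.075 [[ -26.1 -109.9   95.4]] [-2.04716402  1.96674736 -0.52124291]
-1 [ -17.3 -110.1   96.1]
1 [-24.5 114.4  95.2]
```

```bash
python3 -m pendant '[{"linear":[-9.9,1.1,0],"twist":0},{"linear":[-17.9,2,0],"twist":0},{"linear":[-15.2,26.8,0],"twist":0},{"linear":[-10.8,66.6,0],"twist":0},{"linear":[-5.9,111.3,0],"twist":0},{"linear":[-1,156,0],"twist":0},{"linear":[3.7,198.8,0],"twist":0},{"linear":[6.3,222.6,0],"twist":0},{"linear":[6.3,222.6,0],"twist":0},{"linear":[12.3,222,0],"twist":0},{"linear":[18.2,221.3,0],"twist":0},{"linear":[23.2,220.8,0],"twist":0},{"linear":[28.2,220.2,0],"twist":0},{"linear":[33.1,219.7,0],"twist":0},{"linear":[33.1,219.7,0],"twist":0}]' 255
python3 -c "from h import *; chk()"
python3 -m pendant '[{"linear":[-8,0.9,0],"twist":0},{"linear":[-16.9,1.9,0],"twist":0},{"linear":[-19.6,-23,0],"twist":0},{"linear":[-24,-62.8,0],"twist":0},{"linear":[-28.9,-107.5,0],"twist":0},{"linear":[-33.8,-152.2,0],"twist":0},{"linear":[-38.5,-194.9,0],"twist":0},{"linear":[-41.1,-218.8,0],"twist":0},{"linear":[-41.1,-218.8,0],"twist":0},{"linear":[-34.1,-219.6,0],"twist":0},{"linear":[-28.2,-220.2,0],"twist":0},{"linear":[-23.2,-220.8,0],"twist":0},{"linear":[-19.2,-221.2,0],"twist":0},{"linear":[-19.2,-221.2,0],"twist":0}]' 255
python3 -c "from h import *; chk()"
```

```text
time: 15.0
tool_pos: [582.3, 32.7, 95.3]
tcp_rot: [-3.138, 0.001, 1.46]
contact_force: [-6.0, -2.6, 2.3]
grip_width: 0.4
R foot unseen 0
L 262 foot edge x -26.1
15.05 [[-18.  108.8  95.3]] [-5.19724707 -2.67072001  1.4451516 ]
-1 [ -16.1 -109.3   93.1]
1 [-10.5 112.3  94.8]
time: 16.85
tool_pos: [564.6, -185.0, 95.5]
tcp_rot: [-3.14, -0.001, 1.464]
contact_force: [-1.7, 1.6, 0.3]
grip_width: 0.3
R 240 foot edge x -20.0
L foot unseen 0
16.9 [[ -12.  -109.9   95.5]] [-1.81827319  1.61513751 -0.32668915]
-1 [  -4.1 -109.6   96.3]
1 [ -9.2 115.4  92.6]
```

```bash
python3 -m pendant '[{"linear":[1,-0.1,0],"twist":0},{"linear":[2,-0.2,0],"twist":0},{"linear":[3,-0.3,0],"twist":0},{"linear":[3,-0.3,0],"twist":0}]' 255
python3 -m pendant '[{"linear":[1,-0.1,0],"twist":0},{"linear":[2,-0.2,0],"twist":0},{"linear":[2,-0.2,0],"twist":0}]' 255
python3 -c "from h import *; chk()"
```

```text
time: 17.45
tool_pos: [566.3, -185.8, 95.4]
tcp_rot: [-3.139, -0.002, 1.462]
contact_force: [-4.5, 5.0, 2.2]
grip_width: 0.3
time: 17.82
tool_pos: [566.9, -185.9, 95.4]
tcp_rot: [-3.135, -0.002, 1.462]
contact_force: [-10.5, 5.7, 5.4]
grip_width: 0.0
R 238 foot edge x -17.6
L foot unseen 0
17.875 [[  -9.6 -110.2   95.4]] [-10.71211413   4.93511893   5.62858534]
-1 [  -1.7 -109.2   96.5]
1 [ -8.1 114.5  97. ]
```

```bash
python3 -m pendant '[{"linear":[1,-0.1,0],"twist":0},{"linear":[2,-0.2,0],"twist":0},{"linear":[3,-0.3,0],"twist":0},{"linear":[3,-0.3,0],"twist":0}]' 255
python3 -c "from h import *; chk()"
```

```text
time: 18.42
tool_pos: [567.1, -185.9, 95.4]
tcp_rot: [-3.129, -0.002, 1.463]
contact_force: [-21.2, 5.3, 12.1]
grip_width: 0.5
R 233 foot edge x -17.5
L foot unseen 0
18.475 [[  -9.4 -110.2   95.4]] [-21.38608541   5.13573521  12.7868635 ]
-1 [  -1.3 -110.    98.6]
1 [ -8.1 114.2  92.2]
```

```bash
python3 -m pendant '[{"linear":[-9.9,1.1,0],"twist":0},{"linear":[-22.9,2.5,0],"twist":0},{"linear":[-20.1,27.4,0],"twist":0},{"linear":[-15.8,67.1,0],"twist":0},{"linear":[-10.9,111.9,0],"twist":0},{"linear":[-6,156.6,0],"twist":0},{"linear":[-1.3,199.3,0],"twist":0},{"linear":[1.3,223.2,0],"twist":0},{"linear":[1.3,223.2,0],"twist":0},{"linear":[9.3,222.3,0],"twist":0},{"linear":[14.3,221.8,0],"twist":0},{"linear":[18.2,221.3,0],"twist":0},{"linear":[20.2,221.1,0],"twist":0},{"linear":[22.2,220.9,0],"twist":0},{"linear":[22.2,220.9,0],"twist":0}]' 255
python3 -c "from h import *; chk()"
python3 -m pendant '[{"linear":[1,-0.1,0],"twist":0},{"linear":[2,-0.2,0],"twist":0},{"linear":[3,-0.3,0],"twist":0},{"linear":[3,-0.3,0],"twist":0}]' 255
python3 -c "from h import *; chk()"
```

```text
time: 20.4
tool_pos: [591.4, 32.0, 95.6]
tcp_rot: [-3.133, 0.001, 1.46]
contact_force: [-13.8, -1.1, 9.3]
grip_width: 0.6
R foot unseen 0
L 262 foot edge x -17.1
20.45 [[ -9.  109.1  95.6]] [-13.2942663   -0.84199762   9.36584146]
-1 [  -0.9 -110.9   94. ]
1 [ -2.  114.1  94.9]
time: 21.0
tool_pos: [591.5, 32.1, 95.6]
tcp_rot: [-3.127, 0.001, 1.461]
contact_force: [-24.5, -1.5, 15.9]
grip_width: 0.2
R foot unseen 0
L 261 foot edge x -17.0
21.05 [[ -8.9 109.1  95.6]] [-23.64996358  -0.02952064  16.23725818]
-1 [  -0.6 -110.4   95.1]
1 [ -1.  113.1  91.5]
```

Both ends stalled against their stops: TCP local x is −9.4 and −8.9 with force rising at each. Now I retract and move over the tongue.

```bash
python3 -m pendant '[{"linear":[-11.9,1.3,0],"twist":0},{"linear":[-24.9,2.7,0],"twist":0},{"linear":[-24.9,2.7,25],"twist":0},{"linear":[-27,-17.2,65],"twist":0},{"linear":[-15.9,-53.6,110],"twist":0},{"linear":[0.7,-85.6,140],"twist":0},{"linear":[14,-105,145],"twist":0},{"linear":[18.8,-112.7,145],"twist":0},{"linear":[18.8,-112.7,145],"twist":0},{"linear":[18.8,-112.7,145],"twist":0}]' 144
python3 - <<'E'
from h import *
c=cap("wrist"); cv2.imwrite("pics/w3.png",c["frame"]); foot(c)
W=pts(c); L=loc(W.reshape(-1,3)).reshape(W.shape);H,S,V=hsvm(c)
m=(H>=4)&(H<=18)&(S>170)&(V>110)&(L[...,2]>75)&(L[...,2]<125)
k,l,st,ce=cv2.connectedComponentsWithStats(m.astype(np.uint8))
for i in range(1,k):
    if st[i,4]>20: P=L[l==i]; print(st[i],np.percentile(P,[3,50,97],axis=0).round(1).tolist())
o=bot.get_obs(); print(o["time"],o["tool_pos"],loc(o["tool_pos"][None]),o["contact_force"],o["grip_width"],o["tcp_rot"])
E
```

```text
time: 22.35
tool_pos: [615.9, -78.8, 240.1]
tcp_rot: [-3.14, -0.001, 1.462]
contact_force: [0.4, 0.2, -0.1]
grip_width: 39.6
R 321 foot edge x -16.5
L 322 foot edge x -16.5
[244 173  13  10  90] [[12.6, -5.9, 105.4], [14.3, -0.6, 116.9], [16.5, 5.6, 124.8]]
[244 182  14  70 795] [[24.6, -6.7, 107.0], [61.5, -0.6, 113.7], [102.4, 5.9, 124.6]]
[177 203  17   6  97] [[52.6, -88.9, 76.8], [57.3, -78.8, 78.1], [60.7, -67.6, 105.4]]
22.4 [615.95730044 -78.7049363  240.24888665] [[ 27.43630834   1.68973094 240.24888665]] [-0.14230279  1.0205502   0.21603022] 39.927453000106645 [-3.14047005e+00 -4.43296304e-04  1.46247170e+00]
```

View pics/w3.png

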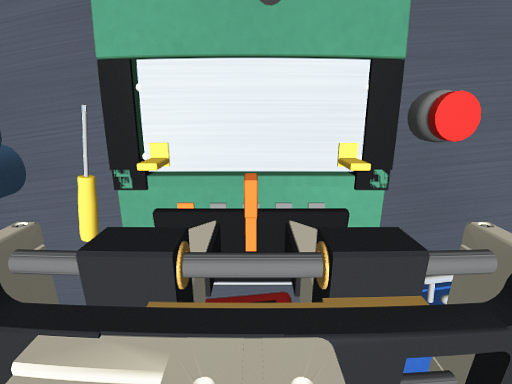

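The plate is square at its stops, with both tab feet at −16.5. The tongue at (250,173–250) sits between the fingers, so I descend and grip.

```bash
python3 -m pendant '[{"linear":[0.3,-2.4,-25],"twist":0},{"linear":[0.3,-2.4,-65],"twist":0},{"linear":[0.3,-2.4,-105],"twist":0},{"linear":[0.3,-2.4,-135],"twist":0},{"linear":[0.3,-2.4,-152],"twist":0},{"linear":[0.3,-2.4,-161],"twist":0},{"linear":[0.3,-2.4,-161],"twist":0}]' 144
python3 -m pendant '[{"linear":[0,0,0],"twist":0},{"linear":[0,0,0],"twist":0},{"linear":[0,0,0],"twist":0},{"linear":[0,0,0],"twist":0},{"linear":[0,0,0],"twist":0}]' 255
```

```text
time: 23.28
tool_pos: [616.9, -81.8, 80.0]
tcp_rot: [3.141, -0.0, 1.462]
contact_force: [0.2, -0.5, 0.6]
grip_width: 39.5
time: 23.9
tool_pos: [617.1, -80.9, 80.3]
tcp_rot: [3.141, -0.001, 1.462]
contact_force: [0.3, 4.9, 1.7]
grip_width: 14.0
```

```bash
python3 -m pendant '[{"linear":[0.3,0,5],"twist":0},{"linear":[1,-0.1,11],"twist":0},{"linear":[3,-0.3,22],"twist":0},{"linear":[5.9,-0.6,32.7],"twist":0},{"linear":[9.6,-1.1,43.1],"twist":0},{"linear":[14.3,-1.6,53.1],"twist":0},{"linear":[19.9,-2.2,62.7],"twist":0},{"linear":[26.2,-2.9,71.7],"twist":0},{"linear":[33.4,-3.7,80.2],"twist":0},{"linear":[41.2,-4.5,88],"twist":0},{"linear":[49.6,-5.4,95.1],"twist":0},{"linear":[58.6,-6.4,101.5],"twist":0},{"linear":[63.5,-6.9,104.4],"twist":0},{"linear":[63.5,-6.9,104.4],"twist":0}]' 255
cat >> h.py <<'E'
def disp(names=("scene","side")):
    for n in names:
        c=cap(n); cv2.imwrite(f"pics/d_{n}_{int(bot.get_obs()['time']*100)}.png",c["frame"])
        L=loc(pts(c).reshape(-1,3)).reshape(384,512,3); H,S,V=hsvm(c)
        m=(V<75)&(abs(L[...,1])<104)&(abs(L[...,1])>25)&(L[...,0]>60)&(L[...,0]<170)&(L[...,2]>118)&(L[...,2]<195)
        P=L[m]
        if len(P)<20: print(n,"few",len(P)); continue
        A=np.c_[P[:,[0,2]]]; 
        vx,vz,x,z=cv2.fitLine(A.astype(np.float32),cv2.DIST_HUBER,0,.01,.01).ravel()
        print(n,len(P),"angle",np.degrees(np.arctan2(abs(vz),-np.sign(vz)*vx)).round(1),x,z)
    o=bot.get_obs();t=loc(o["tool_pos"][None])[0]; g=t+[0,0,19]
    print("grip local",g.round(1),"ang",np.degrees(np.arctan2(g[2]-92,155-g[0])).round(1),"r",np.hypot(g[2]-92,155-g[0]).round(1),o["contact_force"].round(1),o["grip_width"].round(1),o["time"])
E
python3 -c "from h import *; disp()"; ls pics
```

```text
time: 25.65
tool_pos: [679.3, -87.7, 180.8]
tcp_rot: [-3.136, -0.002, 1.462]
contact_force: [3.7, 4.7, -19.9]
grip_width: 13.9
scene 808 angle 60.4 129.01201 152.95404
side 86 angle 69.6 109.35592 163.77794
d_scene_2570.png
d_side_2575.png
scene1.png
side1.png
w1.png
w2.png
w3.pngTraceback (most recent call last):
  File "<string>", line 1, in <module>
    from h import *; disp()
                     ~~~~^^
  File "h.py", line 52, in disp
    print("grip local",g.round(1),"ang",np.degrees(np.arctan2(g[2]-92,155-g[0])).round(1),"r",np.hypot(g[2]-92,155-g[0]).round(1),o["contact_force"].round(1),o["grip_width"].round(1),o["time"])
                                                                                                                                                              ^^^^^^^^^^^^^^^^^^^^^
AttributeError: 'float' object has no attribute 'round'
```

Run:
```python
import cv2
a=cv2.imread("pics/d_scene_2570.png")[130:280,150:330]; b=cv2.imread("pics/d_side_2575.png")[100:250,200:380]
cv2.imwrite("pics/d1.png",cv2.resize(cv2.hconcat([a,b]),None,fx=2.2,fy=2.2,interpolation=cv2.INTER_CUBIC))
```

```text
(no output)
```

View pics/d1.png

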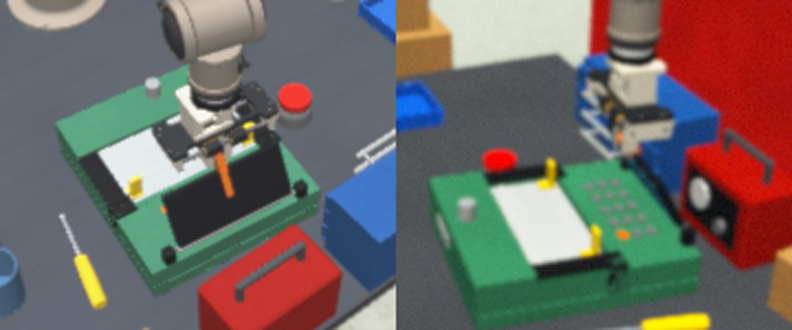

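The scene view shows the display raised with its dark face at about (172–288, 145–245) in the crop, still gripped. I fit its plane more carefully.

```bash
cat > ang.py <<'E'
from h import *
def ang(n="scene"):
    c=cap(n); L=loc(pts(c).reshape(-1,3)).reshape(384,512,3); H,S,V=hsvm(c)
    m=(V<75)&(abs(L[...,1])<108)&(L[...,0]>70)&(L[...,0]<175)&(L[...,2]>100)&(L[...,2]<215)
    m=cv2.erode(m.astype(np.uint8),np.ones((3,3)))
    k,l,st,ce=cv2.connectedComponentsWithStats(m)
    P=np.vstack([L[l==i] for i in range(1,k) if st[i,4]>60])
    for _ in range(6):
        mu=P.mean(0); n_=np.linalg.svd(P-mu,full_matrices=False)[2][2]; d=(P-mu)@n_
        P=P[abs(d)<max(2.5*np.std(d),1.5)]
    n_*=np.sign(n_[0]); n_=n_ if n_[0]>0 else -n_
    # face normal for angle a: (sin a,0,cos a)
    print(len(P),"sd",np.std(d).round(2),"n",n_.round(3),"angle",np.degrees(np.arctan2(n_[0],n_[2])).round(1),"offset from hinge",((mu-[155,0,92])@n_).round(1),"ext",P.min(0).round(),P.max(0).round())
    o=bot.get_obs();g=loc(o["tool_pos"][None])[0]+[0,0,19]
    print("grip",g.round(1),"ang",np.degrees(np.arctan2(g[2]-92,155-g[0])).round(1),o["contact_force"].round(1),o["grip_width"],o["time"])
ang()
E
python3 ang.py
```

```text
1008 sd 3.18 n [0.877 0.002 0.481] angle 61.3 offset from hinge 6.3 ext [ 109. -104.  100.] [157. 104. 187.]
grip [ 91.4  -0.4 199.8] ang 59.5 [  3.3   5.1 -20.8] 13.595178292863729 25.8
```

Run:
```python
from h import *
c=np.load("scene.npy",allow_pickle=True).item(); L=loc(pts(c).reshape(-1,3)).reshape(384,512,3);H,S,V=hsvm(c)
def fit(m):
    P=L[cv2.erode(m.astype(np.uint8),np.ones((3,3)))>0]
    for _ in range(5):
        mu=P.mean(0); n=np.linalg.svd(P-mu,full_matrices=False)[2][2]; n*=np.sign(n[2]); d=(P-mu)@n; P=P[abs(d)<2.5*np.std(d)]
    print(len(P),mu.round(1),n.round(3),np.degrees(np.arctan2(n[0],n[2])).round(1),np.std(d).round(1),P.min(0).round(),P.max(0).round())
x,y,z=L[...,0],L[...,1],L[...,2]
fit((V<75)&(x>58)&(x<150)&(abs(y)<105)&(z>85)&(z<120))
fit((H>60)&(H<90)&(S>100)&(x<-105)&(x>-200)&(abs(y)<160)&(z>78))
```

```text
854 [108.6  -4.9 107. ] [0.137 0.    0.991] 7.9 3.3 [  64. -101.   95.] [148. 101. 119.]
969 [-150.    -6.4   89.5] [-0.022 -0.001  1.   ] -1.2 3.4 [-196. -154.   80.] [-109.  154.   98.]
```

Run:
```python
from h import *
# ray-plane geometry: top corners of the raised face seen in scene, screen edge pixels, side view too
for n in ("scene",):
    c=cap(n); L=loc(pts(c).reshape(-1,3)).reshape(384,512,3);H,S,V=hsvm(c)
    m=(V<75)&(abs(L[...,1])<118)&(L[...,0]>70)&(L[...,0]<190)&(L[...,2]>95)&(L[...,2]<215)
    m[:,:]=cv2.morphologyEx(m.astype(np.uint8),cv2.MORPH_OPEN,np.ones((3,3)))
    for col in range(228,282,4):
        r=np.where(m[:,col])[0]
        if len(r): print(col,r[0],r[-1],L[r[0],col].round(0),L[r[-1],col].round(0))
```

```text
228 217 230 [109. -90. 182.] [ 132. -105.  143.]
232 215 241 [110. -75. 185.] [ 156. -104.  103.]
236 213 239 [106. -57. 180.] [154. -87. 100.]
240 211 238 [108. -41. 182.] [155. -71.  96.]
244 209 236 [108. -25. 183.] [159. -57. 103.]
248 208 234 [110. -10. 180.] [161. -41. 105.]
252 219 232 [138. -10. 148.] [159. -23. 103.]
256 204 230 [109.  24. 180.] [157.  -5.  99.]
260 202 227 [112.  39. 185.] [155.  13. 102.]
264 200 226 [107.  59. 178.] [159.  28. 103.]
268 199 224 [109.  75. 176.] [156.  47.  98.]
272 195 222 [104.  95. 180.] [160.  62. 103.]
276 195 219 [114. 106. 184.] [156.  82. 103.]
280 210 218 [144. 107. 127.] [157. 100.  98.]
```

The initial plane fit shows the display started about 5–8° open, which squares the gripper kinematics with the camera: the display is now at about 60–61°. I relieve the load, mostly radial, before letting go.

```bash
python3 -m pendant '[{"linear":[0.6,0,-2],"twist":0},{"linear":[1.1,-0.1,-4],"twist":0},{"linear":[1.1,-0.1,-4],"twist":0}]' 255; python3 ang.py;python3 ang.py
```

```text
time: 26.22
tool_pos: [679.4, -87.7, 180.7]
tcp_rot: [-3.137, -0.001, 1.462]
contact_force: [-7.4, 6.1, -2.5]
grip_width: 14.2
982 sd 3.02 n [ 0.875 -0.001  0.483] angle 61.1 offset from hinge 6.7 ext [ 108. -105.  101.] [157. 103. 188.]
grip [ 91.5  -0.4 199.7] ang 59.5 [-8.2  6.8 -2.9] 13.887403037610492 26.275
980 sd 3.2 n [ 0.875 -0.001  0.485] angle 61.0 offset from hinge 6.8 ext [ 108. -105.  101.] [158. 104. 184.]
grip [ 91.5  -0.4 199.7] ang 59.5 [-7.5  5.8 -2.4] 13.851282591859466 26.325
```

```bash
python3 -m pendant '[{"linear":[-1,0.1,-0.3],"twist":0},{"linear":[-2,1.2,-0.7],"twist":0},{"linear":[-2,1.2,-0.7],"twist":0}]' 255; python3 ang.py
```

```text
time: 26.7
tool_pos: [679.6, -87.7, 180.7]
tcp_rot: [3.14, 0.0, 1.462]
contact_force: [-1.5, 3.9, 0.4]
grip_width: 14.0
972 sd 3.06 n [0.874 0.002 0.486] angle 60.9 offset from hinge 7.0 ext [ 110. -106.  101.] [159. 104. 188.]
grip [ 91.6  -0.4 199.7] ang 59.5 [-2.5  3.4  1.1] 14.003068363208504 26.75
```

Unloaded. Now open to 40 mm and lift clear.

```bash
python3 -m pendant '[{"linear":[0,0,0],"twist":0},{"linear":[0,0,0],"twist":0},{"linear":[0,0,0],"twist":0},{"linear":[0,0,0],"twist":0}]' 144
python3 -m pendant '[{"linear":[0,0,10],"twist":0},{"linear":[0,0,30],"twist":0},{"linear":[-5,0,60],"twist":0},{"linear":[-30,5,80],"twist":0},{"linear":[-70,10,90],"twist":0},{"linear":[-110,15,100],"twist":0},{"linear":[-150,20,110],"twist":0},{"linear":[-165,22,110],"twist":0},{"linear":[-165,22,110],"twist":0},{"linear":[-165,22,110],"twist":0}]' 144
python3 ang.py
python3 - <<'E'
from h import *
c=cap("wrist"); foot(c)
s=cap("scene")["frame"][130:280,150:330]
w=cv2.resize(c["frame"],(400,300)); cv2.imwrite("pics/end.png",cv2.hconcat([cv2.resize(s,(360,300)),w]))
E
```

```text
time: 27.25
tool_pos: [679.5, -88.0, 179.5]
tcp_rot: [3.141, 0.0, 1.461]
contact_force: [0.4, -0.2, 0.3]
grip_width: 39.7
time: 28.5
tool_pos: [515.0, -65.9, 289.8]
tcp_rot: [3.141, 0.0, 1.462]
contact_force: [0.0, 0.0, 0.3]
grip_width: 39.8
1019 sd 3.21 n [ 0.882 -0.001  0.472] angle 61.9 offset from hinge 5.9 ext [ 110. -106.  100.] [158. 103. 188.]
grip [-74.3   3.4 308.4] ang 43.4 [-0.4  0.9  0.4] 39.95623545453847 28.55
R 215 foot edge x -16.1
L 211 foot edge x -16.1
```

View pics/end.png

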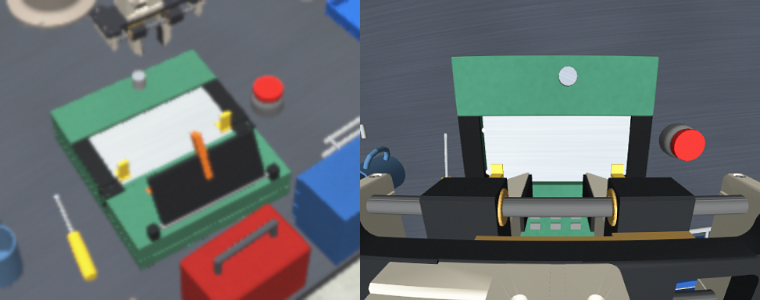

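The display stands on its own, the guard is home at both tabs, the gripper is clear, and the socket and jar haven't moved. Handing in.

```bash
python3 -c "
from plant import bot
print(bot.close_job())"
```

```text
the job is handed in; nothing more can be done
None
```

I slid the guard home, then raised the display to about 60 degrees and let go of it. I handed the job in at about 28.6 s of the 64 s allowed.

- **Guard:** I pushed the two tabs in turn, in short strokes. At every check one end was at most about 9 mm ahead of the other. At the end both tabs stalled against their stops, with the push force rising to over 20 N. The last wrist view put both tab feet at the same x (−16.1 mm), so the plate is square.
- **Display:** I raised it by the tongue, took the load off the grip, then opened and lifted clear.
    - **After release:** the camera plane fit read 61.9 degrees, against 60.9 to 61.3 while it was still gripped.
    - **Where checks disagreed:** an estimate from its top edge, before release, gave about 58.5. The gripper's own path gave 56 if the display had started flat. The first images showed it already open by roughly 5 to 8 degrees, which accounts for most of that gap. My best estimate is 60 to 61 degrees.
- **Other things:** the socket, jar and screwdriver looked undisturbed in the final views. I did not re-measure the wrench, mug, spray can or tray, but the arm did not go near them after the first move. At the end the robot touched nothing, with the wrist force near zero.

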